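# Set the sprung forceps to the gauge lines

## Robot

A 6-joint arm with a two-finger parallel gripper is mounted at the origin on the work surface. World frame = base frame: x ahead of the robot, y to its left, z up, the work surface at z = 0. Lengths are in m, angles in rad, forces in N, time in s.
With the tool pointing down it reaches from about 0.375 to 0.9 m from the base axis. Payload 3.1 kg.
Tool frame: the origin (TCP) lies midway between the tips of the shut fingers; the grasp point (between the pads) lies 19 mm behind it (tcp_to_grasp is the x of the grasp point in the tool frame, in m); x points along the fingers, y is the direction in which the jaws open and shut, and the axes are right-handed (so a half turn about x gives the same grasp; the last joint's range is limited). The gripper opens to 87 mm and grips with 3 to 60 N. Pads are 19 mm wide; open, the fingers measure 117 mm over their backs; the gripper's body (75 mm by 190 mm) begins 51 mm behind the grasp point.
Start: joints at [-1.371, 0.527, 1.433, -0, 1.181, -0.178], TCP at [0.231, -0.581, 0.223] pointing down, gripper open.
Joint ranges: [-3.08, 3.08], [-0.75, 2.2], [0.22, 2.44], [-1.43, 4.57], [0, 2.65], [-2.85, 2.85]. Speed limits (rad/s): [2.79, 2.79, 3.14, 3.14, 3.14, 3.14].

## Interface

Orientations are given as a 3x3 rotation matrix whose columns are the frame's x, y, z axes.
In Python, from workcell import read_state, camera, camera_params, sign_off, tcp_to_grasp gives the robot as it stands. The module is installed in compiled form; this text tells all that it offers.
- The arm moves only by the shell command python3 -m creep 'ROWS'. ROWS is JSON, a list of rows, each an object with "twist": the turn, a rotation vector about the tool's x, y, z in rad, a list of three; "delta_pos": the shift along the tool's x, y, z in cm, a list of three; "fingers": the opening, from -1 (shut) to 1 (fully open). In form: [{"twist": [wx, wy, wz], "delta_pos": [x, y, z], "fingers": fingers}, ...]. A call has 1 to 12 rows; each row shifts and turns the commanded pose from where the row before left it, along the tool's axes as they then stand; what a row does not reach is not made up. A row lasts 1/8 s, in which the tool goes at most 62.5 mm and 10.7 degrees, less where a joint would pass 70% of its speed; a pose out of reach is approached as far as the arm can. A call is refused whole if a number of a shift passes 6.25 or a number of a turn 0.188, either way. A call with a gripper value outside its range is refused whole. The fingers move at their own pace and stop on an object; the grip force is fixed at half the most. Time passes only in rows, so rows that do not move let the fingers close. It gives the time, the measured TCP pose, the force and the opening at its end, in the units of the state.
- read_state(): the state, without advancing time (a new reading comes with each control period).
- camera(name): name is "side" or "top" or "wrist"; returns the picture (384x512x3 uint8, blue, green, red); there is no depth.
- camera_params(name): a dict with "K" (3x3 intrinsics, pixels), "k1" (the pictures are not rectified: a ray, as slopes to the right and down, at radius r is drawn at 1 + k1 r^2 times it, then the intrinsics apply), "xyz" and "orientation" of the camera in the world. Camera axes: x right, y down, z forward; pixel columns grow to the right and rows downward; lengths in m; the calibration is good to about 2 mm. A picture is of the moment at which its call begins: read the wrist's pose just before it. camera_params takes no time and is no camera call; for the wrist camera it gives the pose at the moment of the call.
- sign_off(): hands the job in, once; it reports no verdict.
The state is a dict: "time": time; "joints": joint angles; "dq": joint speeds; "joint_efforts": joint torques, N m; "tool_pos": TCP position; "tool_rot": TCP orientation; "force": force on the tool from outside, world axes, zero at the start; "ft_torque": the same for the moment, N m; "finger_gap": finger opening in m.
Only numpy, scipy, OpenCV 4.12 (cv2) and the standard library are available. Lean on these libraries where they do the work, as an engineer would, in place of code of your own. Each camera call takes 0.05 s, during which the arm holds its last target.

## Task

First push the loose gauge block flat on its plate, square and flush into the corner of the two fences. Then pick up the sprung forceps from its rest by the ribbed grip pads, squeeze it until the tip gap matches the two lines scribed on the block, and hold the tips steady just above the block without touching it, one tip over each line and the forceps level. Finish while still holding it there at that gap; leave the bottle, cup and jar alone.

Things in the scene. Friction and masses are not known exactly. Their poses are not given: they have to be found in the camera images.
- fixture: Fixed setting plate, grey, 150 x 150 x 8 mm (its top 8 mm above the bench), with two aluminium fences 12 mm thick that rise 12 mm above the plate top along its +x and +y edges. Origin: centre of its underside. The inner fence faces are at +63 mm along its own x and +63 mm along its own y. It stands somewhere on the bench, turned a little
- fence_corner (a point): The inner corner where the two fences meet, at the plate's top surface, axes as the fixture's
- block: Loose aluminium gauge block, 60 x 60 x 18 mm, about 0.17 kg, lying on the plate. Origin: centre of its underside. Two black lines are scribed on its top along its own x over its full length, at y = +10 and y = -10 mm (20 mm apart). When flush in the corner its centre is at (33, 33) mm in the fixture's frame, its axes along the fixture's and its top 26 mm above the bench
- block_top (a point): Centre of the block's top face, axes as the block's
- block_corner (a point): The block's lower corner at its own (+30, +30) mm, which goes into the fence corner
- rest: Fixed black forceps rest: two crossbars (8 mm thick, 64 mm long, tops 22 mm above the bench) on a base 4 mm thick and 30 mm wide. Origin: centre between, on the bench under the forceps' grip; the bars cross at x = -65 and +40 mm, so there is free space for fingers beside and below the grip pads
- forceps: Loose steel forceps, 160 mm long, about 55 g, flat on the rest, tips to its own +x, z up. Two arms 12 mm tall, hinged at the rear (x = -95 mm), are sprung apart symmetrically; tips (6 mm tall) end at x = +51 mm. Ribbed grip pads on the arms' outer sides (24 mm long, 12 mm tall) are centred at x = 0. Origin: on its axis, at the underside, between the pads
- forceps_grip (a point): Point midway between the grip pads, 6 mm above the underside, axes as the forceps' (y: squeezing direction). Free: 38 mm over the pads, 40 mm between tip centres. The tip gap changes 1.53 mm per mm of pad width: a 20 mm gap is at about 25 mm over the pads, where the spring pushes each finger with about 4.5 N (0.33 N per mm); shut: about 14 mm, 8 N
- tip_left (a point): Lower end point of the forceps' +y tip, mid-thickness (tip 3 mm thick). The tip gap is the distance between tip_left and tip_right
- tip_right (a point): Lower end point of the forceps' -y tip, mid-thickness
- reagent: Bystander: amber bottle, 76 mm across, 150 mm tall; origin at its underside
- sample_cup: Bystander: clear open cup, 60 mm across, 75 mm tall; origin at its underside
- jar: Bystander: white lidded jar, 50 mm across, 50 mm tall; origin at its underside
There are look-alikes about, which are no part of the job. There is more than one size of the forceps; the one meant has the size given above. Of the things that look like the fixture, take the one that is farthest from the robot's base at the start.

How it is judged:
By the outcome, as a careful person would: the job done as asked, in the order asked, and still so for the second after the job is handed in, while the arm keeps its last pose, push and grip.
It also fails if it takes over 72 s, if anything falls off the work surface, if the arm or the gripper's body presses on something with over 40 N, if the wrist force passes 120 N, or if a joint passes its speed limit or range.

## Working session

There is one attempt and no reset: what is moved stays moved. The work goes in short steps, Python scripts to look and compute and a shell command to move; the robot and the scene stay as the last step left them, time stands still between calls to the robot, and variables do not carry over. Pictures are saved under pics/ and viewed, and the job is handed in when it is done.

```bash
mkdir -p pics; ls
python3 - <<'E'
from workcell import *
import cv2,json
s=read_state();print(s)
print(tcp_to_grasp)
for n in("side","top","wrist"):
    cv2.imwrite(f"pics/{n}0.png",camera(n));print(n,camera_params(n))
E
```

```text
pics
{'time': 0.0, 'joints': array([-1.37151847e+00,  5.28450049e-01,  1.43388265e+00, -3.16034641e-05,
        1.18138637e+00, -1.78494439e-01]), 'dq': array([ 2.52942665e-03,  9.87445181e-04,  1.57448940e-03,  6.22825888e-04,
        6.66266263e-05, -7.61567339e-06]), 'joint_efforts': array([-2.01938470e-03, -4.40049899e+01, -1.76595050e+01,  6.32673595e-02,
        5.84343472e-02, -1.39495360e-04]), 'tool_pos': array([ 0.23040892, -0.5802037 ,  0.22158778]), 'tool_rot': array([[-4.49606506e-04,  3.68861465e-01, -9.29484275e-01],
       [ 2.07854168e-03, -9.29482016e-01, -3.68861575e-01],
       [-9.99997739e-01, -2.09781437e-03, -3.48792770e-04]]), 'force': array([ 0.0541227 , -1.03588163, -0.06673288]), 'ft_torque': array([ 0.0126281 , -0.01090392, -0.00524172]), 'finger_gap': 0.08728091419812413}
-0.0187
side {'K': array([[449.93994805,   0.        , 250.21287642],
       [  0.        , 449.93994805, 189.95036597],
       [  0.        ,   0.        ,   1.        ]]), 'k1': -0.051515830901664, 'xyz': array([0.34792299, 0.79442786, 0.8668107 ]), 'orientation': array([[-0.97553587,
[... 242 characters left out ...]
   [  0.        ,   0.        ,   1.        ]]), 'k1': -0.15721106145283517, 'xyz': array([0.41737798, 0.01955321, 1.38963495]), 'orientation': array([[-0.01011051, -0.99457401,  0.10353899],
       [-0.99990208,  0.00905387, -0.01067013],
       [ 0.0096748 , -0.10363673, -0.99456816]])}
wrist {'K': array([[327.36525938,   0.        , 255.68160627],
       [  0.        , 327.36525938, 187.66170265],
       [  0.        ,   0.        ,   1.        ]]), 'k1': -0.05901876944259712, 'xyz': array([ 0.30338753, -0.55125731,  0.38366391]), 'orientation': array([[ 0.36908325, -0.8901444 , -0.26724615],
       [-0.92939534, -0.35391694, -0.10472395],
       [-0.0013635 ,  0.28702919, -0.95792087]])}
```

View pics/top0.png

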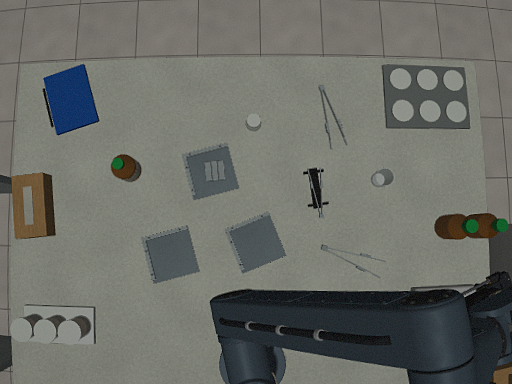

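View pics/side0.png

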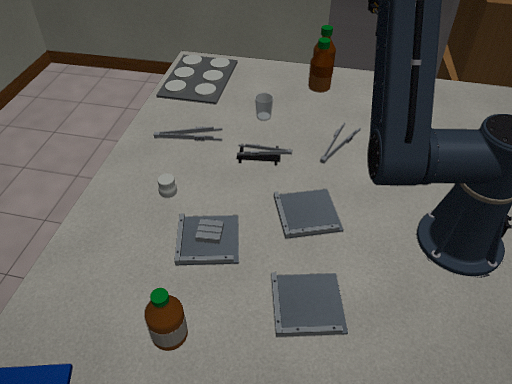

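View pics/wrist0.png

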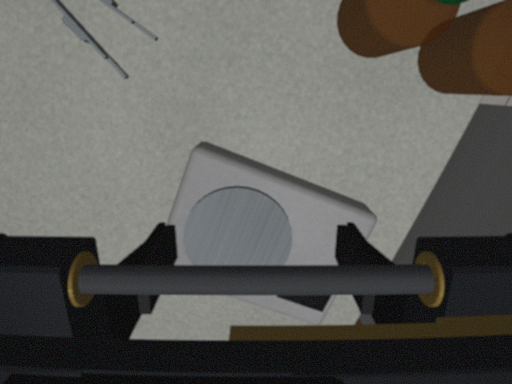

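The forceps candidates in top0 are the one on the black rest (316,190), a loose one at (332,117) and another at (350,260). The plate candidates are (211,170) with a block on it, (170,253) and (256,242). I'll check sizes and distances, and look at a close crop.

```bash
cat > h.py <<'E'
import numpy as np,cv2
from workcell import *
def ray(p,uv):
    K=p["K"];d=np.array([p["k1"],0,0,0,0.])
    uv=np.asarray(uv,float).reshape(-1,1,2)
    # k1 model
    n=cv2.undistortPoints(uv,K,d)[:,0]
    v=np.c_[n,np.ones(len(n))]@np.asarray(p["orientation"]).T
    return v
def back(p,uv,z):
    v=ray(p,uv);o=np.asarray(p["xyz"]);t=(z-o[2])/v[:,2]
    return o+v*t[:,None]
def proj(p,X):
    R=np.asarray(p["orientation"]);o=np.asarray(p["xyz"])
    x=(np.asarray(X,float).reshape(-1,3)-o)@R
    r,_=cv2.projectPoints(x,np.zeros(3),np.zeros(3),p["K"],np.array([p["k1"],0,0,0,0.]))
    return r[:,0]
E
python3 - <<'E'
from h import *
p=camera_params("top")
for n,uv,z in [("plate_blk",(211,170),.01),("plateB",(170,253),.01),("plateC",(256,242),.01),("rest",(316,190),.025),("jar",(254,121),.04),("cup",(380,178),.04),("bottle",(125,167),.1)]:
    X=back(p,[uv],z)[0];print(n,X.round(3),np.hypot(*X[:2]).round(3))
for a,b,z in [((318,169),(320,217),.03),((321,86),(338,146),.01),((322,246),(381,270),.01)]:
    A=back(p,[a,b],z);print(np.linalg.norm(A[0]-A[1]),A)
im=cv2.imread("pics/top0.png")
c=cv2.resize(im[130:235,170:400],None,fx=3.4,fy=3.4,interpolation=cv2.INTER_CUBIC);cv2.imwrite("pics/topc.png",c)
E
```

```text
plate_blk [0.613 0.125 0.01 ] 0.625
plateB [0.351 0.255 0.01 ] 0.434
plateC [ 0.384 -0.016  0.01 ] 0.384
rest [ 0.544 -0.207  0.025] 0.582
jar [ 0.764 -0.014  0.04 ] 0.764
cup [ 0.579 -0.411  0.04 ] 0.71
bottle [0.612 0.378 0.1  ] 0.719
0.1514309906711334 [[ 0.61046981 -0.2142728   0.03      ]
 [ 0.45905793 -0.21667859  0.03      ]]
0.20776474257674885 [[ 0.89012458 -0.2369809   0.01      ]
 [ 0.68808168 -0.28540461  0.01      ]]
0.20568601214572454 [[ 0.36800571 -0.22455473  0.01      ]
 [ 0.28763213 -0.4138873   0.01      ]]
```

View pics/topc.png

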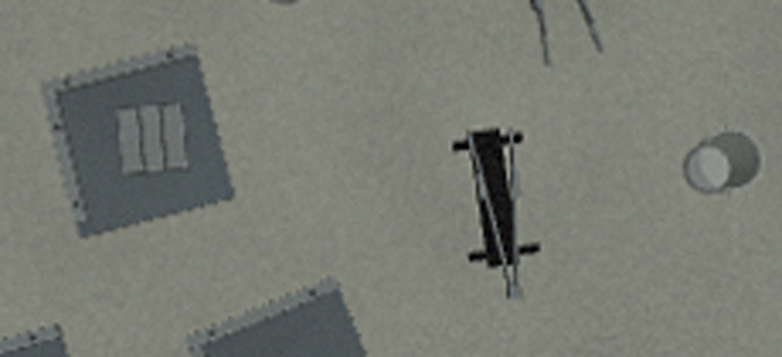

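The block sits on the farthest plate (211,170). The forceps on the rest measures about 155 mm, and the other two about 206 mm, so the one on the rest is the right one. Next I'll take the wrist camera to the plate.

```bash
cat >> h.py <<'E'
def camrel():
    s=read_state();p=camera_params("wrist");R=s["tool_rot"]
    return R.T@(p["xyz"]-s["tool_pos"]),R.T@p["orientation"]
def Rt(yaw): # tool down, -z along heading yaw
    c,s_=np.cos(yaw),np.sin(yaw)
    x=np.array([0,0,-1.]);z=-np.array([c,s_,0]);y=np.cross(z,x);return np.c_[x,y,z]
def plan(pos,yaw):
    s=read_state();R=s["tool_rot"];d=R.T@(np.asarray(pos)-s["tool_pos"])
    y0=np.arctan2(-R[1,2],-R[0,2])
    from scipy.spatial.transform import Rotation as Ro
    print("now",s["tool_pos"].round(4),"heading deg",np.degrees(y0).round(2),"delta cm",(d*100).round(2),"rotvec tool",Ro.from_matrix(R.T@Rt(yaw)).as_rotvec().round(4))
E
python3 - <<'E'
from h import *
yaw=np.radians(15)
plan([.52,.10,.20],yaw)
t,Rc=camrel();R=Rt(yaw);pos=np.array([.52,.10,.20])
p=dict(camera_params("wrist"));p["xyz"]=pos+R@t;p["orientation"]=R@Rc
c=np.array([.613,.125,.008]);F=np.array([[np.cos(yaw),-np.sin(yaw)],[np.sin(yaw),np.cos(yaw)]])
for q in [(.075,.075),(.075,-.075),(-.075,.075),(-.075,-.075)]:
    print(proj(p,[*(c[:2]+F@q),.008]))
E
```

```text
now [ 0.2305 -0.5804  0.2218] heading deg 21.64 delta cm [  2.28 -52.56 -52.01] rotvec tool [ 0.116  -0.0002  0.0016]
[[179.34106945  -7.00407215]]
[[332.60986382  -6.93960394]]
[[187.06933486 144.68129922]]
[[324.74897227 144.71514876]]
```

```bash
python3 -m creep '[{"twist":[0,0,0],"delta_pos":[0.15,-3.7,-4.15],"fingers":1},{"twist":[0,0,0],"delta_pos":[0.15,-3.7,-4.15],"fingers":1},{"twist":[0,0,0],"delta_pos":[0.15,-3.7,-4.15],"fingers":1},{"twist":[0,0,0],"delta_pos":[0.15,-3.7,-4.15],"fingers":1},{"twist":[0,0,0],"delta_pos":[0.15,-3.7,-4.15],"fingers":1},{"twist":[0,0,0],"delta_pos":[0.15,-3.7,-4.15],"fingers":1},{"twist":[0,0,0],"delta_pos":[0.15,-3.7,-4.15],"fingers":1},{"twist":[0,0,0],"delta_pos":[0.15,-3.7,-4.15],"fingers":1},{"twist":[0,0,0],"delta_pos":[0.15,-3.7,-4.15],"fingers":1},{"twist":[0,0,0],"delta_pos":[0.15,-3.7,-4.15],"fingers":1}]'
python3 - <<'E'
from h import *
plan([.58,.117,.20],np.radians(15))
E
```

```text
time: 1.4
tool_pos: [0.4804, -0.0822, 0.2075]
tool_rot: [[0.0, 0.369, -0.93], [-0.0, -0.93, -0.369], [-1.0, 0.0, -0.0]]
force: [0.8, -1.2, 1.0]
finger_gap: 0.0872
now [ 0.4804 -0.0822  0.2075] heading deg 21.64 delta cm [  0.75 -14.84 -16.6 ] rotvec tool [ 1.159e-01 -1.000e-04 -1.000e-04]
```

```bash
python3 -m creep '[{"twist":[0,0,0],"delta_pos":[0.2,-3.7,-4.15],"fingers":-0.3},{"twist":[0,0,0],"delta_pos":[0.2,-3.7,-4.15],"fingers":-0.3},{"twist":[0,0,0],"delta_pos":[0.2,-3.7,-4.15],"fingers":-0.3},{"twist":[0,0,0],"delta_pos":[0.2,-3.2,-3.6],"fingers":-0.3},{"twist":[0.116,0,0],"delta_pos":[0,0,0],"fingers":-0.3},{"twist":[0,0,0],"delta_pos":[0,0,0],"fingers":-0.3}]'
python3 - <<'E'
from h import *
import pickle
p=camera_params("wrist");im=camera("wrist");pickle.dump(p,open("w1.pkl","wb"))
cv2.imwrite("pics/w1.png",im)
E
```

```text
time: 2.15
tool_pos: [0.5759, 0.1089, 0.199]
tool_rot: [[-0.001, 0.261, -0.965], [-0.0, -0.965, -0.261], [-1.0, -0.0, 0.001]]
force: [0.6, 0.1, 0.4]
finger_gap: 0.0356
```

View pics/w1.png

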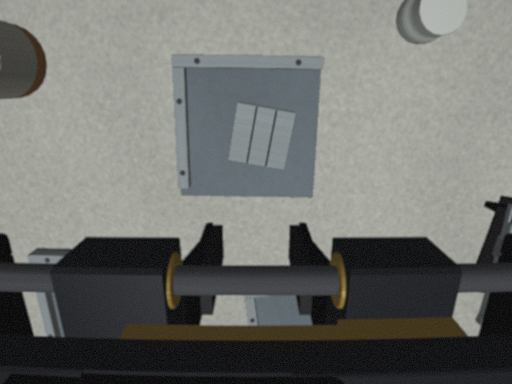

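The wrist view shows the plate, with the fence corner at about (180,62) and the block around (262,136), turned clockwise from the fences. I'll zoom in to get the corners.

Run:
```python
import cv2
im=cv2.imread("pics/w1.png")
cv2.imwrite("pics/w1c.png",cv2.resize(im[45:205,160:335],None,fx=4,fy=3.75,interpolation=cv2.INTER_CUBIC) if 0 else cv2.resize(im[45:195,165:335],None,fx=4,fy=4,interpolation=cv2.INTER_CUBIC))
```

```text
(no output)
```

View pics/w1c.png

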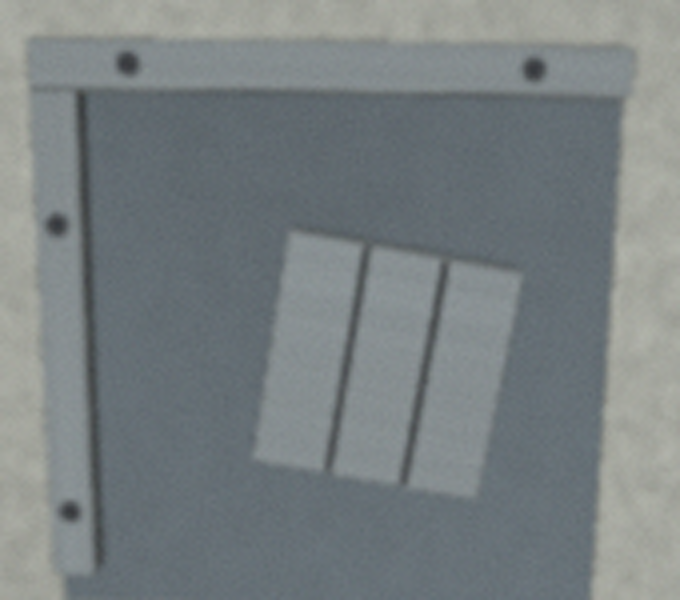

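```bash
cat > m1.py <<'E'
from h import *
import pickle
def crop2px(c,x0,y0,k): c=np.asarray(c,float);return (c+.5)/k-.5+[x0,y0]
E
python3 - <<'E'
from m1 import *
p=pickle.load(open("w1.pkl","rb"))
f=lambda c,z:back(p,crop2px(c,165,45,4),z)
a=f([(100,91),(628,97)],.020);b=f([(78,110),(96,565)],.020)
ya=np.degrees(np.arctan2(*(a[0]-a[1])[:2][::-1]));yb=np.degrees(np.arctan2(*(b[0]-b[1])[:2][::-1]))
print("y-axis dir-90",ya-90,"x-axis dir",yb)
# intersection
d1=(a[1]-a[0])[:2];d2=(b[1]-b[0])[:2]
s=np.linalg.solve(np.c_[d1,-d2],(b[0]-a[0])[:2]);C=a[0][:2]+s[0]*d1;print("corner",C)
q=f([(290,230),(522,271),(477,497),(253,460)],.026);print(q.round(4))
for i in range(4):
    e=q[(i+1)%4]-q[i];print(np.linalg.norm(e).round(4),np.degrees(np.arctan2(e[1],e[0])).round(2))
bc=q.mean(0)[:2];print("block",bc)
th=np.radians((ya-90+yb)/2);F=np.array([[np.cos(th),-np.sin(th)],[np.sin(th),np.cos(th)]])
O=C-F@[.063,.063];print("fixture",O,np.degrees(th),"block in fix mm",F.T@(bc-O)*1000)
print("corners in fix",((q[:,:2]-O)@F*1000).round(1))
E
```

```text
y-axis dir-90 14.541877855321871 x-axis dir 14.201774314553802
corner [0.65410906 0.20382698]
[[0.6354 0.1444 0.026 ]
 [0.6409 0.0858 0.026 ]
 [0.5822 0.0802 0.026 ]
 [0.5764 0.1393 0.026 ]]
0.0588 -84.59
0.0591 -174.51
0.0594 95.57
0.0592 4.92
block [0.60871951 0.11242502]
fixture [0.60871808 0.12716109] 14.371826084937835 block in fix mm [ -3.65630146 -14.27527234]
corners in fix [[ 30.1  10.1]
 [ 21.  -48.1]
 [-37.4 -38.9]
 [-28.3  19.8]]
```

```bash
cat >> h.py <<'E'
TH=np.radians(14.37);F=np.array([[np.cos(TH),-np.sin(TH)],[np.sin(TH),np.cos(TH)]]);O=np.array([.6087,.1272])
def fx(x,y,z): return np.r_[O+F@np.array([x,y])/1000,z/1000]
def infix():
    s=read_state();R=s["tool_rot"];print("fix mm",(F.T@(s["tool_pos"][:2]-O)*1000).round(2),"z",(s["tool_pos"][2]*1000).round(2),"hd-TH",np.degrees(np.arctan2(-R[1,2],-R[0,2])-TH).round(2),"F",(F.T@s["force"][:2]).round(2),s["force"][2].round(2),"gap",(s["finger_gap"]*1000).round(2),"t",s["time"])
E
python3 - <<'E'
from h import *
infix();plan(fx(-64,-12,60),TH);plan(fx(-64,-12,13),TH);print(read_state()["joints"])
E
```

```text
Traceback (most recent call last):
  File "h.py", line 32, in infix
    s=read_state();R=s["tool_rot"];print("fix mm",(F.T@(s["tool_pos"][:2]-O)*1000).round(2),"z",(s["tool_pos"][2]*1000).round(2),"hd-TH",np.degrees(np.arctan2(-R[1,2],-R[0,2])-TH).round(2),"F",(F.T@s["force"][:2]).round(2),s["force"][2].round(2),"gap",(s["finger_gap"]*1000).round(2),"t",s["time"])
                                                                                                                                                                                                                                                            ^^^^^^^^^^^^^^^^^^^^^^^^^^^^
AttributeError: 'float' object has no attribute 'round'
```

```bash
sed -i 's/(s\["finger_gap"\]\*1000).round(2)/round(s["finger_gap"]*1000,2)/' h.py
python3 - <<'E'
from h import *
infix();plan(fx(-64,-12,60),TH);plan(fx(-64,-12,13),TH);print(read_state()["joints"])
E
```

```text
fix mm [-36.52 -10.14] z 199.17 hd-TH 0.76 F [-0.36  0.22] 0.57 gap 33.73 t 2.2
now [0.5758 0.1083 0.1992] heading deg 15.13 delta cm [13.92  0.15  2.74] rotvec tool [0.0133 0.001  0.0002]
now [0.5758 0.1083 0.1992] heading deg 15.13 delta cm [18.62  0.15  2.73] rotvec tool [0.0133 0.001  0.0002]
[-4.60573916e-03  5.03010395e-01  1.55681855e+00 -1.14377973e-04
  1.08276091e+00  1.30217422e+00]
```

```bash
python3 -m creep '[{"twist":[0.0133,0,0],"delta_pos":[3.5,0.05,1.0],"fingers":-0.3},{"twist":[0,0,0],"delta_pos":[4.0,0.05,1.0],"fingers":-0.3},{"twist":[0,0,0],"delta_pos":[4.0,0.05,0.75],"fingers":-0.3},{"twist":[0,0,0],"delta_pos":[4.0,0,0],"fingers":-0.3},{"twist":[0,0,0],"delta_pos":[2.0,0,0],"fingers":-0.3},{"twist":[0,0,0],"delta_pos":[1.0,0,0],"fingers":-0.3},{"twist":[0,0,0],"delta_pos":[0,0,0],"fingers":-0.3}]'
python3 - <<'E'
from h import *
infix();plan(fx(-64,-12,13),TH)
E
```

```text
time: 3.08
tool_pos: [0.5499, 0.0994, 0.0144]
tool_rot: [[-0.001, 0.246, -0.969], [-0.0, -0.969, -0.246], [-1.0, -0.0, 0.001]]
force: [0.8, 1.8, 0.0]
finger_gap: 0.0304
fix mm [-63.9  -12.35] z 14.36 hd-TH -0.14 F [1.25 1.55] 0.04 gap 30.41 t 3.075
now [0.5499 0.0994 0.0144] heading deg 14.23 delta cm [ 0.14 -0.04  0.01] rotvec tool [-0.0025  0.0007  0.0002]
```

```bash
python3 -m creep '[{"twist":[-0.002,0,0],"delta_pos":[0,0,-0.7],"fingers":-0.3},{"twist":[0,0,0],"delta_pos":[0,0,-0.5],"fingers":-0.3},{"twist":[0,0,0],"delta_pos":[0,0,-0.5],"fingers":-0.3},{"twist":[0,0,0],"delta_pos":[0,0,-0.5],"fingers":-0.3},{"twist":[0,0,0],"delta_pos":[0,0,-0.5],"fingers":-0.3},{"twist":[0,0,0],"delta_pos":[0,0,-0.5],"fingers":-0.3},{"twist":[0,0,0],"delta_pos":[0,0,-0.5],"fingers":-0.3},{"twist":[0,0,0],"delta_pos":[0,0,-0.5],"fingers":-0.3},{"twist":[0,0,0],"delta_pos":[0,0,-0.5],"fingers":-0.3},{"twist":[0,0,0],"delta_pos":[0,0,-0.4],"fingers":-0.3},{"twist":[0,0,0],"delta_pos":[0,0,-0.2],"fingers":-0.3},{"twist":[0,0,0],"delta_pos":[0,0,0],"fingers":-0.3}]'
python3 - <<'E'
from h import *
infix()
E
```

```text
time: 4.58
tool_pos: [0.6019, 0.1131, 0.0145]
tool_rot: [[0.001, 0.248, -0.969], [0.0, -0.969, -0.248], [-1.0, 0.0, -0.001]]
force: [-1.4, -0.3, -0.7]
finger_gap: 0.031
fix mm [-10.08 -12.02] z 14.51 hd-TH -0.02 F [-1.4  0.1] -0.74 gap 30.96 t 4.575
```

```bash
python3 -m creep '[{"twist":[0,0,0],"delta_pos":[0,0,-0.2],"fingers":-0.3},{"twist":[0,0,0],"delta_pos":[0,0,-0.1],"fingers":-0.3},{"twist":[0,0,0],"delta_pos":[0,0,0],"fingers":-0.3}]'
python3 - <<'E'
from h import *
infix()
import pickle
p=camera_params("wrist");im=camera("wrist");pickle.dump(p,open("w2.pkl","wb"))
cv2.imwrite("pics/w2.png",im)
E
```

```text
time: 4.95
tool_pos: [0.6046, 0.1138, 0.0145]
tool_rot: [[0.001, 0.248, -0.969], [0.0, -0.969, -0.248], [-1.0, 0.0, -0.001]]
force: [-0.1, -0.4, -0.2]
finger_gap: 0.0305
fix mm [ -7.28 -11.95] z 14.54 hd-TH -0.02 F [-0.19 -0.31] -0.2 gap 30.53 t 4.95
```

View pics/w2.png

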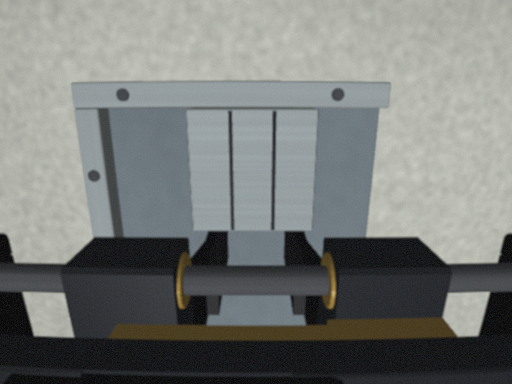

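The block is now square to the fences: its top edge is at row 110 and the fence edge at row 107, so a small gap is left. I'll close it in fine steps.

```bash
python3 -m creep '[{"twist":[0,0,0],"delta_pos":[0,0,-0.1],"fingers":-0.3},{"twist":[0,0,0],"delta_pos":[0,0,-0.1],"fingers":-0.3},{"twist":[0,0,0],"delta_pos":[0,0,0],"fingers":-0.3}]'
python3 -c 'from h import *; infix()'
python3 -m creep '[{"twist":[0,0,0],"delta_pos":[0,0,-0.1],"fingers":-0.3},{"twist":[0,0,0],"delta_pos":[0,0,0],"fingers":-0.3}]'
python3 -c 'from h import *; infix()'
```

```text
time: 5.38
tool_pos: [0.6049, 0.114, 0.0145]
tool_rot: [[-0.003, 0.248, -0.969], [-0.0, -0.969, -0.248], [-1.0, -0.0, 0.003]]
force: [-5.5, -2.1, 3.6]
finger_gap: 0.0304
fix mm [ -6.98 -11.86] z 14.52 hd-TH -0.0 F [-5.82 -0.71] 3.63 gap 30.42 t 5.375
time: 5.62
tool_pos: [0.6049, 0.114, 0.0145]
tool_rot: [[-0.005, 0.248, -0.969], [-0.001, -0.969, -0.248], [-1.0, -0.0, 0.005]]
force: [-6.0, -4.1, 4.6]
finger_gap: 0.0305
fix mm [ -6.95 -11.86] z 14.53 hd-TH 0.0 F [-6.81 -2.48] 4.59 gap 30.55 t 5.625
```

```bash
python3 -m creep '[{"twist":[0,0,0],"delta_pos":[0,0,0.6],"fingers":-0.3},{"twist":[0,0,0],"delta_pos":[-2.5,0,0.6],"fingers":-0.3},{"twist":[0,0,0],"delta_pos":[-2.5,1.6,0],"fingers":-0.6},{"twist":[-0.1745,0,0],"delta_pos":[0,3.2,-5.0],"fingers":-0.6},{"twist":[-0.1745,0,0],"delta_pos":[0,0,0],"fingers":-0.6},{"twist":[-0.1745,0,0],"delta_pos":[0,0,0],"fingers":-0.6},{"twist":[-0.1745,0,0],"delta_pos":[0,0,0],"fingers":-0.6},{"twist":[-0.1745,0,0],"delta_pos":[0,0,0],"fingers":-0.6},{"twist":[-0.1745,0,0],"delta_pos":[0,0,0],"fingers":-0.6},{"twist":[-0.1745,0,0],"delta_pos":[0,0,0],"fingers":-0.6},{"twist":[-0.1745,0,0],"delta_pos":[0,0,0],"fingers":-0.6},{"twist":[-0.1745,0,0],"delta_pos":[0,0,0],"fingers":-0.6}]'
python3 - <<'E'
from h import *
infix(); plan(fx(30,-62,14),TH+np.pi/2)
E
```

```text
time: 7.12
tool_pos: [0.6575, 0.0776, 0.0648]
tool_rot: [[0.004, 0.967, 0.253], [0.0, 0.253, -0.967], [-1.0, 0.004, 0.001]]
force: [0.4, 0.1, 0.2]
finger_gap: 0.0177
fix mm [ 34.95 -60.14] z 64.78 hd-TH 90.28 F [0.39 0.04] 0.17 gap 17.69 t 7.125
now [0.6575 0.0776 0.0648] heading deg 104.65 delta cm [ 5.08 -0.52  0.18] rotvec tool [ 0.005   0.0006 -0.004 ]
```

```bash
python3 -m creep '[{"twist":[0.005,0,-0.004],"delta_pos":[2.5,-0.3,0.1],"fingers":-0.6},{"twist":[0,0,0],"delta_pos":[2.0,-0.2,0.1],"fingers":-0.6},{"twist":[0,0,0],"delta_pos":[0.6,0,0],"fingers":-0.6},{"twist":[0,0,0],"delta_pos":[0,0,-0.4],"fingers":-0.6},{"twist":[0,0,0],"delta_pos":[0,0,-0.5],"fingers":-0.6},{"twist":[0,0,0],"delta_pos":[0,0,-0.5],"fingers":-0.6},{"twist":[0,0,0],"delta_pos":[0,0,-0.5],"fingers":-0.6},{"twist":[0,0,0],"delta_pos":[0,0,-0.5],"fingers":-0.6},{"twist":[0,0,0],"delta_pos":[0,0,-0.5],"fingers":-0.6},{"twist":[0,0,0],"delta_pos":[0,0,-0.5],"fingers":-0.6},{"twist":[0,0,0],"delta_pos":[0,0,-0.5],"fingers":-0.6},{"twist":[0,0,0],"delta_pos":[0,0,-0.5],"fingers":-0.6}]'
python3 - <<'E'
from h import *
infix(); plan(fx(30,-7,14),TH+np.pi/2)
cv2.imwrite("pics/w3.png",camera("wrist"))
E
```

```text
time: 8.62
tool_pos: [0.6406, 0.1172, 0.0135]
tool_rot: [[-0.004, 0.97, 0.243], [-0.001, 0.243, -0.97], [-1.0, -0.004, 0.0]]
force: [0.5, -3.8, 2.2]
finger_gap: 0.0171
fix mm [ 28.44 -17.59] z 13.51 hd-TH 89.68 F [-0.46 -3.81] 2.18 gap 17.1 t 8.625
now [0.6406 0.1172 0.0135] heading deg 104.05 delta cm [-0.05  0.15 -1.06] rotvec tool [-0.0055  0.      0.0041]
```

View pics/w3.png

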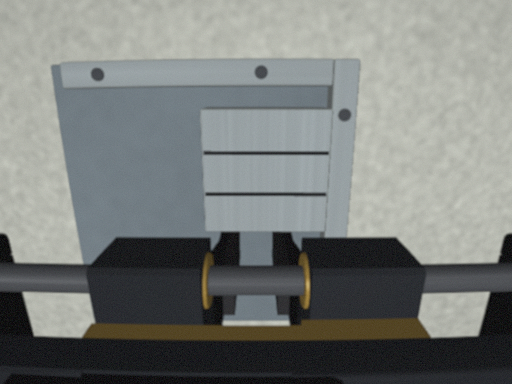

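The block is sliding along the +x fence (its right edge is at col 329, the fence at col 331). The far edge is at row 108 and the y fence at row 86, so I'll continue.

```bash
python3 -m creep '[{"twist":[-0.004,0,0],"delta_pos":[0,0,-0.4],"fingers":-0.6},{"twist":[0,0,0],"delta_pos":[0,0,-0.3],"fingers":-0.6},{"twist":[0,0,0],"delta_pos":[0,0,-0.2],"fingers":-0.6},{"twist":[0,0,0],"delta_pos":[0,0,-0.1],"fingers":-0.6},{"twist":[0,0,0],"delta_pos":[0,0,-0.1],"fingers":-0.6},{"twist":[0,0,0],"delta_pos":[0,0,0],"fingers":-0.6}]'
python3 -c 'from h import *; infix()'
python3 -m creep '[{"twist":[0,0,0],"delta_pos":[0,0,-0.1],"fingers":-0.6},{"twist":[0,0,0],"delta_pos":[0,0,-0.1],"fingers":-0.6},{"twist":[0,0,0],"delta_pos":[0,0,0],"fingers":-0.6}]'
python3 - <<'E'
from h import *
infix()
cv2.imwrite("pics/w4.png",camera("wrist"))
E
```

```text
time: 9.43
tool_pos: [0.6381, 0.1267, 0.0135]
tool_rot: [[-0.004, 0.969, 0.247], [-0.002, 0.247, -0.969], [-1.0, -0.004, 0.001]]
force: [0.8, -4.4, 1.5]
finger_gap: 0.0173
fix mm [28.36 -7.79] z 13.46 hd-TH 89.92 F [-0.32 -4.49] 1.46 gap 17.27 t 9.425
time: 9.8
tool_pos: [0.6381, 0.1268, 0.0135]
tool_rot: [[-0.003, 0.969, 0.248], [-0.005, 0.248, -0.969], [-1.0, -0.004, 0.004]]
force: [1.7, -9.2, 0.5]
finger_gap: 0.0175
fix mm [28.38 -7.69] z 13.51 hd-TH 89.97 F [-0.63 -9.33] 0.5 gap 17.5 t 9.8
```

View pics/w4.png

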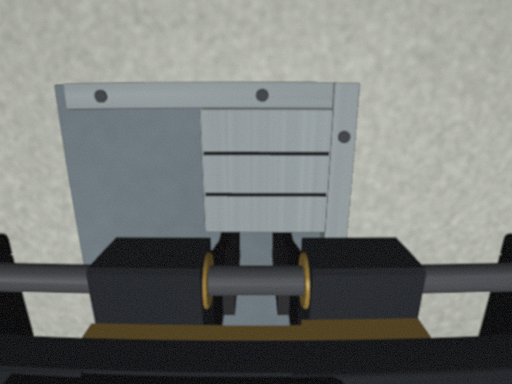

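```bash
python3 -m creep '[{"twist":[0,0,0],"delta_pos":[0,0,0.5],"fingers":-0.6},{"twist":[0,0,0],"delta_pos":[0,0,0.5],"fingers":-0.6},{"twist":[0,0,0],"delta_pos":[-4.5,0,0],"fingers":-0.6},{"twist":[0.1745,0,0],"delta_pos":[0,-4.8,-4.0],"fingers":-0.6},{"twist":[0.1745,0,0],"delta_pos":[0,0,0],"fingers":-0.6},{"twist":[0.1745,0,0],"delta_pos":[0,0,0],"fingers":-0.6},{"twist":[0.1745,0,0],"delta_pos":[0,0,0],"fingers":-0.6},{"twist":[0.1745,0,0],"delta_pos":[0,0,0],"fingers":-0.6},{"twist":[0.1745,0,0],"delta_pos":[0,0,0],"fingers":-0.6},{"twist":[0.1745,0,0],"delta_pos":[0,0,0],"fingers":-0.6},{"twist":[0.1745,0,0],"delta_pos":[0,0,0],"fingers":-0.6},{"twist":[0.1745,0,0],"delta_pos":[0,0,0],"fingers":-0.6}]'
python3 - <<'E'
from h import *
infix(); plan(fx(-20,30,14),TH)
E
```

```text
time: 11.35
tool_pos: [0.5833, 0.1474, 0.0586]
tool_rot: [[-0.005, 0.241, -0.97], [-0.0, -0.97, -0.241], [-1.0, -0.001, 0.005]]
force: [0.9, 0.0, -0.1]
finger_gap: 0.0175
fix mm [-19.58  25.86] z 58.56 hd-TH -0.41 F [ 0.83 -0.21] -0.08 gap 17.54 t 11.35
now [0.5833 0.1474 0.0586] heading deg 13.96 delta cm [ 4.46 -0.41  0.02] rotvec tool [-0.0071  0.0047  0.0011]
```

```bash
python3 -m creep '[{"twist":[-0.007,0.0047,0],"delta_pos":[3.0,-0.4,0.2],"fingers":-0.6},{"twist":[0,0,0],"delta_pos":[1.4,0,0],"fingers":-0.6},{"twist":[0,0,0],"delta_pos":[0,0,-0.5],"fingers":-0.6},{"twist":[0,0,0],"delta_pos":[0,0,-0.4],"fingers":-0.6},{"twist":[0,0,0],"delta_pos":[0,0,-0.3],"fingers":-0.6},{"twist":[0,0,0],"delta_pos":[0,0,-0.2],"fingers":-0.6},{"twist":[0,0,0],"delta_pos":[0,0,-0.2],"fingers":-0.6},{"twist":[0,0,0],"delta_pos":[0,0,0],"fingers":-0.6}]'
python3 - <<'E'
from h import *
infix(); plan(fx(-20,30,14),TH)
cv2.imwrite("pics/w5.png",camera("wrist"))
E
```

```text
time: 12.35
tool_pos: [0.5938, 0.1537, 0.0149]
tool_rot: [[-0.005, 0.254, -0.967], [-0.001, -0.967, -0.254], [-1.0, -0.0, 0.005]]
force: [-5.1, -2.1, 4.9]
finger_gap: 0.0173
fix mm [-7.87 29.34] z 14.86 hd-TH 0.33 F [-5.5 -0.8] 4.85 gap 17.27 t 12.35
now [0.5938 0.1537 0.0149] heading deg 14.7 delta cm [ 0.09 -0.07  1.21] rotvec tool [0.0058 0.0046 0.0004]
```

View pics/w5.png

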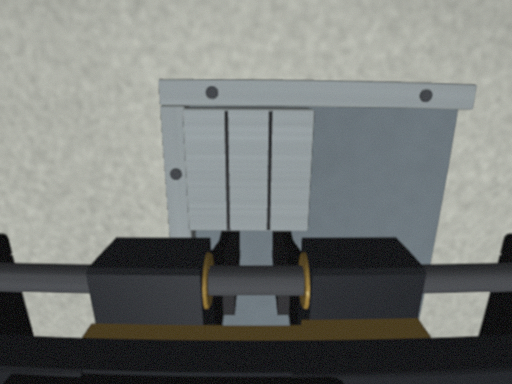

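```bash
python3 -m creep '[{"twist":[0.006,0,0],"delta_pos":[0,0,-0.1],"fingers":-0.6},{"twist":[0,0,0],"delta_pos":[0,0,-0.1],"fingers":-0.6},{"twist":[0,0,0],"delta_pos":[0,0,-0.1],"fingers":-0.6},{"twist":[0,0,0],"delta_pos":[0,0,0],"fingers":-0.6}]'
python3 -c 'from h import *; infix()'
python3 -m creep '[{"twist":[0,0,0],"delta_pos":[0,0,-0.1],"fingers":-0.6},{"twist":[0,0,0],"delta_pos":[0,0,-0.1],"fingers":-0.6},{"twist":[0,0,0],"delta_pos":[0,0,0],"fingers":-0.6}]'
python3 - <<'E'
from h import *
infix()
im=camera("wrist")
cv2.imwrite("pics/w6.png",cv2.resize(im[70:240,150:330],None,fx=3.5,fy=3.5,interpolation=cv2.INTER_CUBIC))
E
```

```text
time: 12.9
tool_pos: [0.5947, 0.154, 0.0147]
tool_rot: [[-0.009, 0.249, -0.969], [-0.002, -0.969, -0.249], [-1.0, -0.001, 0.009]]
force: [-8.0, -3.8, 5.7]
finger_gap: 0.0178
fix mm [-6.87 29.43] z 14.74 hd-TH 0.03 F [-8.7  -1.72] 5.68 gap 17.79 t 12.9
time: 13.28
tool_pos: [0.5948, 0.154, 0.0147]
tool_rot: [[-0.013, 0.249, -0.968], [-0.002, -0.969, -0.249], [-1.0, -0.001, 0.013]]
force: [-9.9, -5.4, 10.3]
finger_gap: 0.0178
fix mm [-6.82 29.46] z 14.7 hd-TH 0.04 F [-10.96  -2.75] 10.35 gap 17.8 t 13.275
```

View pics/w6.png

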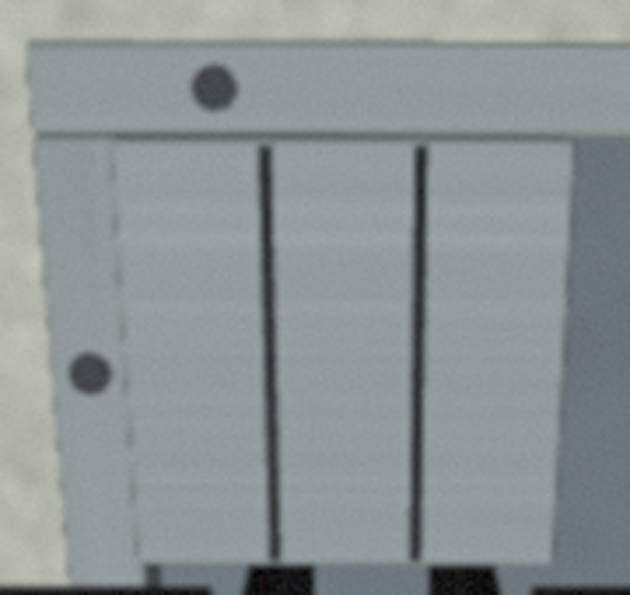

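```bash
python3 -m creep '[{"twist":[0,0,0],"delta_pos":[0,0,0.8],"fingers":-0.6},{"twist":[0,0,0],"delta_pos":[-2.5,0,0.5],"fingers":-0.6},{"twist":[0,0,0],"delta_pos":[-2.0,0,0],"fingers":-0.6},{"twist":[0,0,0],"delta_pos":[0,3.2,-2.4],"fingers":-0.6},{"twist":[0,0,0],"delta_pos":[0,3.2,-2.4],"fingers":-0.6},{"twist":[0,0,0],"delta_pos":[0,0,0],"fingers":-0.6}]'
python3 - <<'E'
from h import *
infix(); plan(fx(33,-32,14),TH)
E
```

```text
time: 14.08
tool_pos: [0.6552, 0.1001, 0.0606]
tool_rot: [[0.008, 0.245, -0.969], [0.0, -0.97, -0.245], [-1.0, 0.002, -0.008]]
force: [0.7, 0.5, -0.4]
finger_gap: 0.0174
fix mm [ 38.33 -37.81] z 60.62 hd-TH -0.18 F [0.77 0.27] -0.37 gap 17.4 t 14.075
now [0.6552 0.1001 0.0606] heading deg 14.19 delta cm [ 4.66 -0.59  0.57] rotvec tool [-0.0032 -0.0076 -0.0019]
```

```bash
python3 -m creep '[{"twist":[-0.003,-0.0076,-0.002],"delta_pos":[3.0,-0.3,0.55],"fingers":-0.6},{"twist":[0,0,0],"delta_pos":[1.6,-0.3,0],"fingers":-0.6},{"twist":[0,0,0],"delta_pos":[0,-0.4,0],"fingers":-0.6},{"twist":[0,0,0],"delta_pos":[0,-0.3,0],"fingers":-0.6},{"twist":[0,0,0],"delta_pos":[0,-0.2,0],"fingers":-0.6},{"twist":[0,0,0],"delta_pos":[0,-0.1,0],"fingers":-0.6},{"twist":[0,0,0],"delta_pos":[0,-0.1,0],"fingers":-0.6},{"twist":[0,0,0],"delta_pos":[0,0,0],"fingers":-0.6}]'
python3 -c 'from h import *; infix()'
python3 -m creep '[{"twist":[0,0,0],"delta_pos":[0,-0.1,0],"fingers":-0.6},{"twist":[0,0,0],"delta_pos":[0,-0.1,0],"fingers":-0.6},{"twist":[0,0,0],"delta_pos":[0,0,0],"fingers":-0.6}]'
python3 -c 'from h import *; infix()'
```

```text
time: 15.08
tool_pos: [0.6413, 0.1172, 0.014]
tool_rot: [[-0.007, 0.251, -0.968], [0.0, -0.968, -0.251], [-1.0, -0.002, 0.007]]
force: [0.0, 0.8, -0.6]
finger_gap: 0.0177
fix mm [ 29.05 -17.77] z 14.0 hd-TH 0.15 F [0.22 0.8 ] -0.59 gap 17.69 t 15.075
time: 15.45
tool_pos: [0.6406, 0.1192, 0.0138]
tool_rot: [[-0.007, 0.251, -0.968], [0.0, -0.968, -0.251], [-1.0, -0.002, 0.007]]
force: [0.1, -0.0, 0.3]
finger_gap: 0.0173
fix mm [ 28.94 -15.67] z 13.78 hd-TH 0.16 F [ 0.08 -0.04] 0.31 gap 17.33 t 15.45
```

```bash
python3 -m creep '[{"twist":[0,0,0],"delta_pos":[0,-0.1,-0.1],"fingers":-0.6},{"twist":[0,0,0],"delta_pos":[0,-0.1,-0.1],"fingers":-0.6},{"twist":[0,0,0],"delta_pos":[0,0,0],"fingers":-0.6}]'
python3 -c 'from h import *; infix()'
python3 -m creep '[{"twist":[0,0,0],"delta_pos":[0,-0.1,0],"fingers":-0.6},{"twist":[0,0,0],"delta_pos":[0,-0.1,0],"fingers":-0.6},{"twist":[0,0,0],"delta_pos":[0,0,0],"fingers":-0.6}]'
python3 - <<'E'
from h import *
infix()
im=camera("wrist")
cv2.imwrite("pics/w7.png",im)
E
```

```text
time: 15.82
tool_pos: [0.6417, 0.1209, 0.0138]
tool_rot: [[-0.008, 0.251, -0.968], [-0.001, -0.968, -0.251], [-1.0, -0.001, 0.008]]
force: [-1.3, -3.2, 1.6]
finger_gap: 0.0175
fix mm [ 30.39 -14.33] z 13.8 hd-TH 0.18 F [-2.05 -2.79] 1.59 gap 17.54 t 15.825
time: 16.2
tool_pos: [0.6417, 0.121, 0.0138]
tool_rot: [[-0.008, 0.252, -0.968], [-0.003, -0.968, -0.252], [-1.0, 0.001, 0.008]]
force: [-0.5, -8.6, 1.6]
finger_gap: 0.0175
fix mm [ 30.39 -14.23] z 13.84 hd-TH 0.22 F [-2.63 -8.16] 1.59 gap 17.47 t 16.2
```

View pics/w7.png

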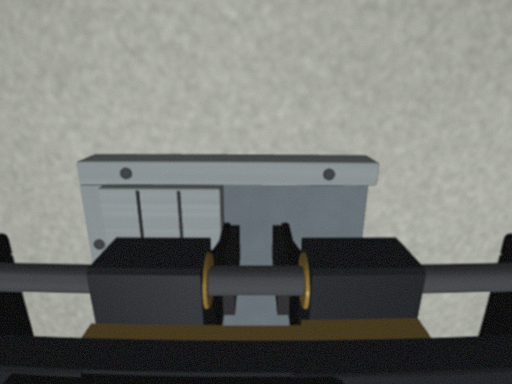

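```bash
python3 -m creep '[{"twist":[0,0,0],"delta_pos":[0,0.6,0],"fingers":-0.6},{"twist":[0,0,0],"delta_pos":[-3.0,0.5,0],"fingers":-0.6},{"twist":[0,0,0],"delta_pos":[-4.0,0,3.0],"fingers":0},{"twist":[0,0,0],"delta_pos":[-4.0,-1.0,4.0],"fingers":0},{"twist":[0,0,0],"delta_pos":[0,-1.0,0],"fingers":0},{"twist":[0,0,0],"delta_pos":[0,0,0],"fingers":0}]'
python3 - <<'E'
from h import *
infix()
import pickle
p=camera_params("wrist");im=camera("wrist");pickle.dump(p,open("w8.pkl","wb"))
cv2.imwrite("pics/w8.png",im)
E
```

```text
time: 17.0
tool_pos: [0.573, 0.1157, 0.1245]
tool_rot: [[-0.005, 0.252, -0.968], [0.001, -0.968, -0.252], [-1.0, -0.002, 0.005]]
force: [0.4, -1.1, 0.7]
finger_gap: 0.0416
fix mm [-37.43  -2.32] z 124.54 hd-TH 0.2 F [ 0.13 -1.18] 0.71 gap 41.57 t 17.0
```

View pics/w8.png

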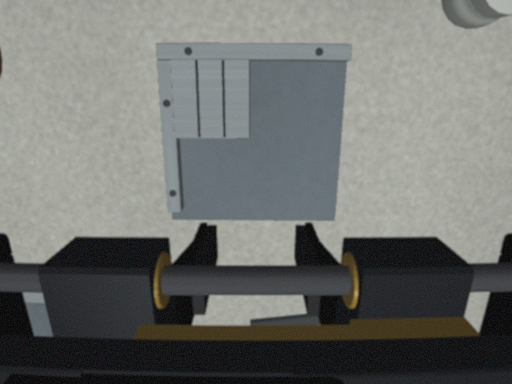

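Run:
```python
import cv2
im=cv2.imread("pics/w8.png")
cv2.imwrite("pics/w8c.png",cv2.resize(im[40:145,155:260],None,fx=5.5,fy=5.5,interpolation=cv2.INTER_CUBIC))
```

```text
(no output)
```

View pics/w8c.png

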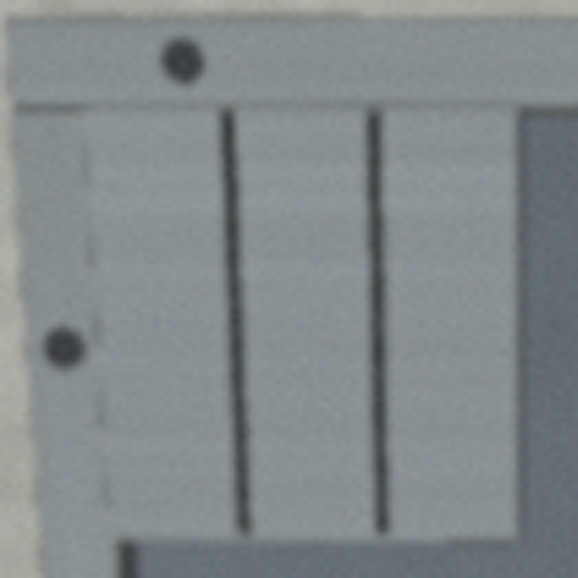

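Run:
```python
from m1 import *
p=pickle.load(open("w8.pkl","rb"))
f=lambda c,z:back(p,crop2px(c,155,40,5.5),z)
q=f([(84,109),(519,108),(519,539),(108,539)],.026)
print(((q[:,:2]-O)@F*1000).round(1))
l=f([(228,110),(244,530),(374,112),(382,530)],.026);print("lines",((l[:,:2]-O)@F*1000).round(1))
for a,b in((0,1),(2,3)): d=(l[a]-l[b]);print(np.degrees(np.arctan2(d[1],d[0])))
L=l.mean(0)[:2];print("line mid world",L, "fix",(L-O)@F*1000)
e=f([(525,107),(100,106)],.020);print("xfence",((e[:,:2]-O)@F*1000).round(1))
e=f([(84,130),(104,530)],.020);print("yfence?",((e[:,:2]-O)@F*1000).round(1))
plan([.543,-.21,.15],np.radians(6))
```

```text
[[62.9 63. ]
 [62.9  3.6]
 [ 4.1  3.7]
 [ 4.  63.3]]
lines [[62.7 43.3]
 [ 5.3 43.5]
 [62.3 23.4]
 [ 5.3 23.5]]
14.193727577870114
14.244066789496191
line mid world [0.63324483 0.16796201] fix [33.89332847 33.39509316]
xfence [[63.5  2.9]
 [63.8 62.3]]
yfence? [[60.6 64.7]
 [ 4.4 65.3]]
now [0.5731 0.1153 0.1238] heading deg 14.56 delta cm [-2.62 30.72 11.11] rotvec tool [0.1495 0.0061 0.0018]
```

```bash
python3 -m creep '[{"twist":[0,0.006,0.002],"delta_pos":[-0.1,5.0,2.4],"fingers":0.1},{"twist":[0,0,0],"delta_pos":[-0.1,5.0,2.4],"fingers":0.1},{"twist":[0,0,0],"delta_pos":[-0.1,5.0,2.4],"fingers":0.1},{"twist":[0,0,0],"delta_pos":[-0.1,5.0,2.4],"fingers":0.1},{"twist":[0,0,0],"delta_pos":[-0.1,5.0,2.4],"fingers":0.1},{"twist":[0,0,0],"delta_pos":[-0.1,5.0,2.4],"fingers":0.1},{"twist":[0.14,0,0],"delta_pos":[0,0,0],"fingers":0.1},{"twist":[0,0,0],"delta_pos":[0,0,0],"fingers":0.1}]'
python3 - <<'E'
from h import *
plan([.51,-.21,.13],np.radians(6))
import pickle
p=camera_params("wrist");im=camera("wrist");pickle.dump(p,open("w9.pkl","wb"))
cv2.imwrite("pics/w9.png",im)
E
```

```text
time: 18.05
tool_pos: [0.5084, -0.213, 0.1291]
tool_rot: [[-0.002, 0.113, -0.994], [0.001, -0.994, -0.113], [-1.0, -0.001, 0.002]]
force: [0.2, 0.9, -1.1]
finger_gap: 0.048
now [ 0.5084 -0.213   0.1291] heading deg 6.48 delta cm [-0.09 -0.28 -0.2 ] rotvec tool [0.0084 0.0018 0.0011]
```

View pics/w9.png

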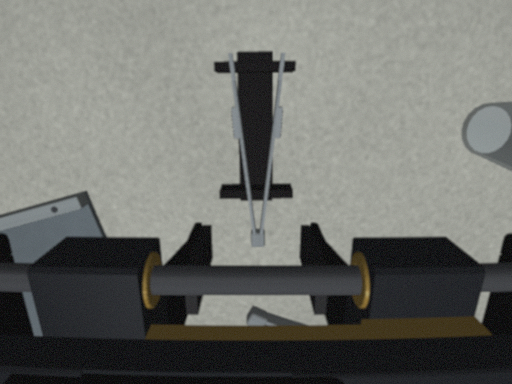

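The forceps is on the rest, with tips at (231,55) and (282,55), pads around (257,122) and the hinge at (258,237). I'll zoom in.

Run:
```python
import cv2
im=cv2.imread("pics/w9.png")
cv2.imwrite("pics/w9c.png",cv2.resize(im[45:155,205:310],None,fx=5,fy=5,interpolation=cv2.INTER_CUBIC))
cv2.imwrite("pics/w9d.png",cv2.resize(im[150:255,205:310],None,fx=5,fy=5,interpolation=cv2.INTER_CUBIC))
```

```text
(no output)
```

View pics/w9c.png

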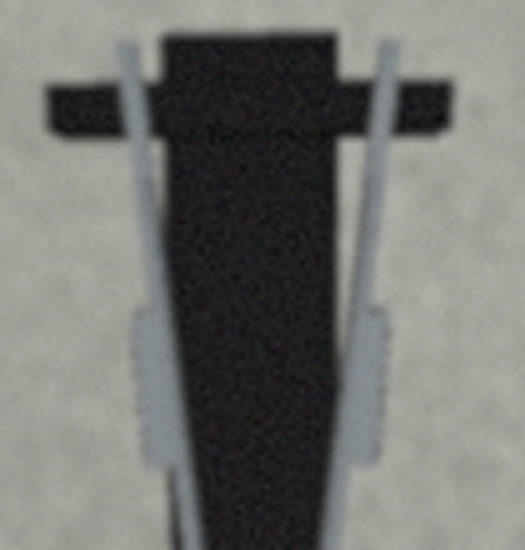

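View pics/w9d.png

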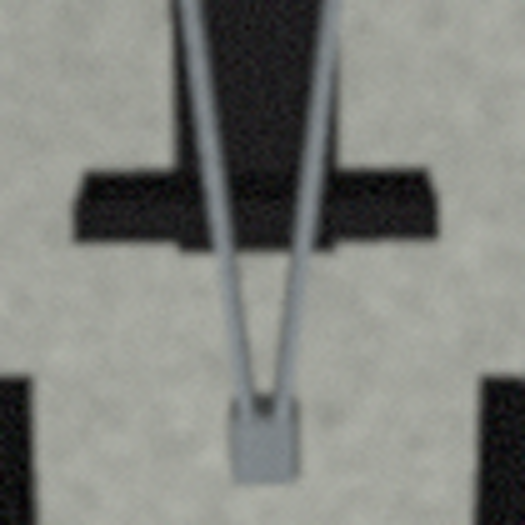

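Run:
```python
from m1 import *
p=pickle.load(open("w9.pkl","rb"))
f=lambda c,z:back(p,crop2px(c,205,45,5),z)
g=lambda c,z:back(p,crop2px(c,205,150,5),z)
P=f([(132,310),(144,465),(389,308),(378,463)],.034);G=P.mean(0)
T=f([(128,42),(389,42)],.028)
H=g([(231,482),(297,482),(297,400),(231,400)],.034)
print(P.round(4));print("grip",G,"width",np.linalg.norm((P[0]+P[1]-P[2]-P[3])/2))
print("tips",T,np.linalg.norm(T[0]-T[1])); h=H[:2].mean(0);print("rear",h)
for n,a in(("tip",T.mean(0)),("rear",h)):
    d=(a-G)[:2]*(1 if n=="tip" else -1);print(n,np.linalg.norm(d),np.degrees(np.arctan2(d[1],d[0])))
d=(T.mean(0)-h)[:2];yaw=np.arctan2(d[1],d[0]);print(np.degrees(yaw))
plan([*G[:2],.06],yaw);plan([*G[:2],.0095],yaw)
```

```text
[[ 0.5718 -0.1865  0.034 ]
 [ 0.5483 -0.1906  0.034 ]
 [ 0.5766 -0.2255  0.034 ]
 [ 0.5528 -0.227   0.034 ]]
grip [ 0.56238563 -0.20739025  0.034     ] width 0.03801526780593648
tips [[ 0.61083182 -0.18172844  0.028     ]
 [ 0.61527943 -0.22077858  0.028     ]] 0.03930260544035373
rear [ 0.45721116 -0.22003807  0.034     ]
tip 0.05104025945426501 6.905568984758638
rear 0.10593222706089742 6.85720943362176
6.8729337431664135
now [ 0.5083 -0.2121  0.1293] heading deg 6.61 delta cm [ 6.91  0.16 -5.44] rotvec tool [-0.0046  0.002   0.0011]
now [ 0.5083 -0.2121  0.1293] heading deg 6.61 delta cm [11.96  0.16 -5.45] rotvec tool [-0.0046  0.002   0.0011]
```

```bash
python3 -m creep '[{"twist":[-0.0046,0.002,0.001],"delta_pos":[2.0,0.16,-3.0],"fingers":0.15},{"twist":[0,0,0],"delta_pos":[2.5,0,-2.45],"fingers":0.15},{"twist":[0,0,0],"delta_pos":[2.4,0,0],"fingers":0.15},{"twist":[0,0,0],"delta_pos":[0,0,0],"fingers":0.15}]'
python3 - <<'E'
from h import *
plan([.5624,-.2074,.0095],np.radians(6.87));print(read_state()["finger_gap"])
E
```

```text
time: 18.6
tool_pos: [0.5614, -0.2051, 0.059]
tool_rot: [[-0.004, 0.121, -0.993], [0.002, -0.993, -0.121], [-1.0, -0.002, 0.003]]
force: [-0.6, -0.0, -0.0]
finger_gap: 0.0501
now [ 0.5614 -0.2051  0.059 ] heading deg 6.98 delta cm [ 4.95  0.25 -0.09] rotvec tool [0.0018 0.0034 0.0024]
0.05006353283634547
```

```bash
python3 -m creep '[{"twist":[0.0018,0.0034,0.0024],"delta_pos":[1.0,0.25,-0.1],"fingers":0.15},{"twist":[0,0,0],"delta_pos":[1.5,0,0],"fingers":0.15},{"twist":[0,0,0],"delta_pos":[1.5,0,0],"fingers":0.15},{"twist":[0,0,0],"delta_pos":[0.95,0,0],"fingers":0.15},{"twist":[0,0,0],"delta_pos":[0,0,0],"fingers":0.15},{"twist":[0,0,0],"delta_pos":[0,0,0],"fingers":0.15}]'
python3 - <<'E'
from h import *
plan([.5624,-.2074,.0095],np.radians(6.87));s=read_state();print(s["finger_gap"],s["force"])
cv2.imwrite("pics/w10.png",camera("wrist"))
E
```

```text
time: 19.35
tool_pos: [0.5643, -0.2099, 0.0121]
tool_rot: [[0.005, 0.116, -0.993], [-0.003, -0.993, -0.116], [-1.0, 0.004, -0.005]]
force: [0.5, 1.1, 0.0]
finger_gap: 0.0501
now [ 0.5643 -0.2099  0.0121] heading deg 6.66 delta cm [ 0.26 -0.27  0.16] rotvec tool [-0.0036 -0.0049 -0.0038]
0.05010028018974178 [0.503929   1.05790355 0.0467847 ]
```

View pics/w10.png

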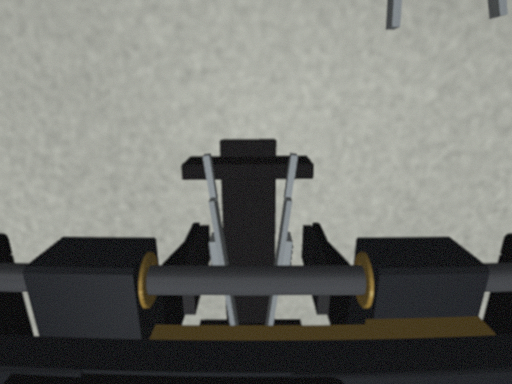

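```bash
for i in 1 2; do python3 -m creep '[{"twist":[0,0,0],"delta_pos":[0,0,0],"fingers":0.15}]' | sed -n 2,3p; done
python3 - <<'E'
from h import *
plan([.5624,-.2074,.0095],np.radians(6.87))
E
```

```text
tool_pos: [0.5644, -0.2099, 0.0125]
tool_rot: [[0.006, 0.116, -0.993], [-0.003, -0.993, -0.116], [-1.0, 0.004, -0.005]]
tool_pos: [0.5643, -0.2098, 0.0124]
tool_rot: [[0.006, 0.116, -0.993], [-0.003, -0.993, -0.116], [-1.0, 0.004, -0.005]]
now [ 0.5643 -0.2098  0.0124] heading deg 6.66 delta cm [ 0.29 -0.27  0.16] rotvec tool [-0.0036 -0.0051 -0.004 ]
```

```bash
python3 -m creep '[{"twist":[-0.0036,-0.005,-0.004],"delta_pos":[0.28,-0.27,0.16],"fingers":0.15},{"twist":[0,0,0],"delta_pos":[0,0,0],"fingers":0.15},{"twist":[0,0,0],"delta_pos":[0,0,0],"fingers":0.15},{"twist":[0,0,0],"delta_pos":[0,0,0],"fingers":0.15},{"twist":[0,0,0],"delta_pos":[0,0,0],"fingers":0.15}]'
python3 - <<'E'
from h import *
plan([.5624,-.2074,.0095],np.radians(6.87))
E
```

```text
time: 20.27
tool_pos: [0.5622, -0.2073, 0.0092]
tool_rot: [[-0.0, 0.12, -0.993], [0.0, -0.993, -0.12], [-1.0, -0.0, 0.0]]
force: [0.9, -0.1, -0.8]
finger_gap: 0.0497
now [ 0.5622 -0.2073  0.0092] heading deg 6.87 delta cm [-0.03  0.01 -0.02] rotvec tool [-0.0001  0.0004  0.0005]
```

Well aligned. Now close on the pads.

```bash
python3 -m creep '[{"twist":[0,0,0],"delta_pos":[0,0,0],"fingers":-0.13},{"twist":[0,0,0],"delta_pos":[0,0,0],"fingers":-0.2},{"twist":[0,0,0],"delta_pos":[0,0,0],"fingers":-0.3},{"twist":[0,0,0],"delta_pos":[0,0,0],"fingers":-0.42},{"twist":[0,0,0],"delta_pos":[0,0,0],"fingers":-0.427},{"twist":[0,0,0],"delta_pos":[0,0,0],"fingers":-0.427},{"twist":[0,0,0],"delta_pos":[0,0,0],"fingers":-0.427},{"twist":[0,0,0],"delta_pos":[0,0,0],"fingers":-0.427}]'
python3 - <<'E'
from h import *
plan([.5624,-.2074,.0095],np.radians(6.87));print(read_state()["finger_gap"])
cv2.imwrite("pics/w11.png",camera("wrist"))
E
```

```text
time: 21.28
tool_pos: [0.5621, -0.2072, 0.0092]
tool_rot: [[-0.001, 0.12, -0.993], [0.0, -0.993, -0.12], [-1.0, -0.001, 0.001]]
force: [-0.6, 0.0, 1.1]
finger_gap: 0.0248
now [ 0.5621 -0.2072  0.0092] heading deg 6.87 delta cm [-0.03  0.02 -0.02] rotvec tool [0.     0.0005 0.0005]
0.024844682160344692
```

View pics/w11.png

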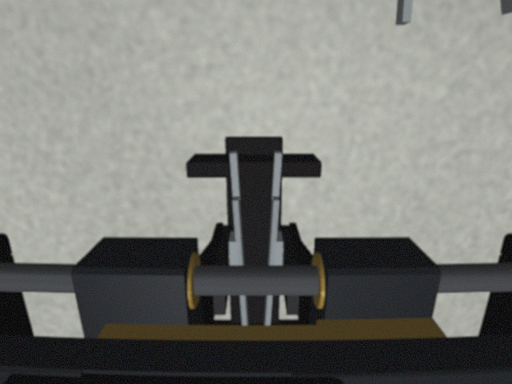

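```bash
python3 -m creep '[{"twist":[0,0,0],"delta_pos":[-0.5,0,0],"fingers":-0.427},{"twist":[0,0,0],"delta_pos":[-1.5,0,0],"fingers":-0.427},{"twist":[0,0,0],"delta_pos":[-2.5,0,0],"fingers":-0.427},{"twist":[0,0,0],"delta_pos":[-2.0,0,0],"fingers":-0.427},{"twist":[0,0,0],"delta_pos":[-1.0,0,0],"fingers":-0.427},{"twist":[0,0,0],"delta_pos":[0,0,0],"fingers":-0.427},{"twist":[0,0,0],"delta_pos":[0,0,0],"fingers":-0.427}]'
python3 - <<'E'
from h import *
import pickle
p=camera_params("wrist");im=camera("wrist");pickle.dump((p,read_state()),open("w12.pkl","wb"))
cv2.imwrite("pics/w12.png",im)
cv2.imwrite("pics/w12c.png",cv2.resize(im[120:260,190:320],None,fx=4,fy=4,interpolation=cv2.INTER_CUBIC))
cv2.imwrite("pics/s12.png",camera("side"))
plan(fx(-18,33,100),np.radians(14.25))
E
```

```text
time: 22.2
tool_pos: [0.5617, -0.207, 0.0837]
tool_rot: [[-0.002, 0.12, -0.993], [0.001, -0.993, -0.12], [-1.0, -0.001, 0.001]]
force: [-0.3, -0.4, -0.8]
finger_gap: 0.0248
now [ 0.5616 -0.207   0.0833] heading deg 6.86 delta cm [ -1.62 -35.65  -6.45] rotvec tool [-0.1289  0.0018  0.0017]
```

View pics/w12c.png

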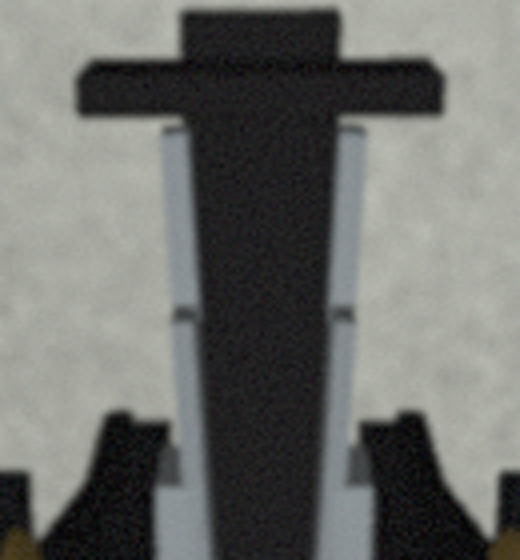

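View pics/s12.png

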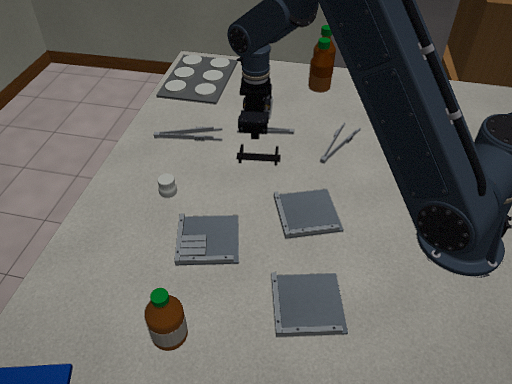

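Run:
```python
from m1 import *
p,s=pickle.load(open("w12.pkl","rb"))
tz=s["tool_pos"][2]
for h in (.0188,.0218,.0248):
    q=back(p,crop2px([(163,130),(188,130),(338,130),(365,130)],190,120,4),tz+h)
    t=(q-s["tool_pos"])@s["tool_rot"]*1000
    c=[(t[0]+t[1])/2,(t[2]+t[3])/2]
    print(h,t.round(1)[:,1:],"gap",np.linalg.norm(c[0]-c[1]).round(2),"mid",np.mean(c,0).round(2), "w",t[1,1]-t[0,1])
```

```text
0.0188 [[-11.4 -52. ]
 [ -8.6 -52. ]
 [  8.  -52.1]
 [ 11.  -52.1]] gap 19.49 mid [-18.9   -0.26 -52.05] w 2.7697927015516726
0.0218 [[-11.2 -52.6]
 [ -8.4 -52.6]
 [  7.8 -52.6]
 [ 10.7 -52.6]] gap 19.08 mid [-21.9   -0.26 -52.6 ] w 2.7117744357367677
0.0248 [[-10.9 -53.2]
 [ -8.3 -53.2]
 [  7.6 -53.2]
 [ 10.5 -53.2]] gap 18.67 mid [-24.9   -0.26 -53.16] w 2.6537561699218486
```

```bash
python3 -m creep '[{"twist":[0,0,0],"delta_pos":[0,-2.0,-0.4],"fingers":-0.424},{"twist":[-0.0215,0,0],"delta_pos":[0,-4.4,-0.8],"fingers":-0.424},{"twist":[-0.0215,0,0],"delta_pos":[0,-4.5,-0.8],"fingers":-0.424},{"twist":[-0.0215,0,0],"delta_pos":[0,-4.5,-0.7],"fingers":-0.424},{"twist":[-0.0215,0,0],"delta_pos":[0,-4.5,-0.5],"fingers":-0.424},{"twist":[-0.0215,0,0],"delta_pos":[0,-4.5,-0.4],"fingers":-0.424},{"twist":[-0.0215,0,0],"delta_pos":[0,-4.5,-0.4],"fingers":-0.424},{"twist":[0,0,0],"delta_pos":[0,-4.0,-0.3],"fingers":-0.424},{"twist":[0,0,0],"delta_pos":[0,-2.0,0],"fingers":-0.424},{"twist":[0,0,0],"delta_pos":[0,0,0],"fingers":-0.424},{"twist":[0,0,0],"delta_pos":[0,0,0],"fingers":-0.424},{"twist":[0,0,0],"delta_pos":[0,0,0],"fingers":-0.424}]'
python3 - <<'E'
from h import *
infix();plan(fx(-19,33,60),np.radians(14.3))
cv2.imwrite("pics/w13.png",camera("wrist"))
E
```

```text
time: 23.8
tool_pos: [0.5415, 0.1412, 0.0843]
tool_rot: [[-0.0, 0.244, -0.97], [0.0, -0.97, -0.244], [-1.0, -0.0, 0.0]]
force: [0.3, 0.3, -0.3]
finger_gap: 0.0257
fix mm [-61.65  30.28] z 84.34 hd-TH -0.22 F [0.36 0.18] -0.25 gap 25.69 t 23.8
now [0.5415 0.1412 0.0843] heading deg 14.15 delta cm [ 2.43 -0.29 -4.26] rotvec tool [-0.0027  0.0002  0.0003]
```

View pics/w13.png

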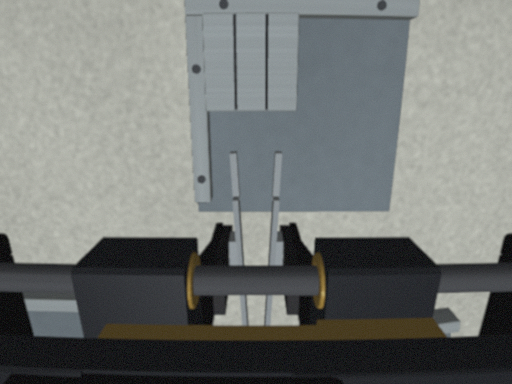

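```bash
python3 -m creep '[{"twist":[-0.0027,0,0],"delta_pos":[0.8,-0.1,-1.4],"fingers":-0.427},{"twist":[0,0,0],"delta_pos":[0.8,-0.1,-1.6],"fingers":-0.427},{"twist":[0,0,0],"delta_pos":[0.8,-0.1,-1.2],"fingers":-0.427},{"twist":[0,0,0],"delta_pos":[0,0,0],"fingers":-0.427},{"twist":[0,0,0],"delta_pos":[0,0,0],"fingers":-0.427},{"twist":[0,0,0],"delta_pos":[0,0,0],"fingers":-0.427},{"twist":[0,0,0],"delta_pos":[0,0,0],"fingers":-0.427}]'
for i in 1 2 3; do python3 -m creep '[{"twist":[0,0,0],"delta_pos":[0,0,0],"fingers":-0.427}]' |tail -1; done
python3 - <<'E'
from h import *
infix();plan(fx(-19,33,60),np.radians(14.3))
import pickle
p=camera_params("wrist");im=camera("wrist");pickle.dump((p,read_state()),open("w14.pkl","wb"))
cv2.imwrite("pics/w14.png",im)
cv2.imwrite("pics/w14c.png",cv2.resize(im[60:240,170:340],None,fx=3.3,fy=3.3,interpolation=cv2.INTER_CUBIC))
E
```

```text
time: 24.72
tool_pos: [0.5806, 0.1559, 0.0607]
tool_rot: [[-0.0, 0.249, -0.968], [0.0, -0.968, -0.249], [-1.0, -0.001, 0.0]]
force: [0.2, 0.0, -0.7]
finger_gap: 0.0251
finger_gap: 0.0251
finger_gap: 0.025
finger_gap: 0.0249
fix mm [-19.83  34.71] z 60.39 hd-TH 0.04 F [-0.77 -0.16] -0.71 gap 24.93 t 25.1
now [0.5809 0.1559 0.0604] heading deg 14.41 delta cm [ 0.04  0.17 -0.08] rotvec tool [0.002  0.0003 0.0006]
```

View pics/w14c.png

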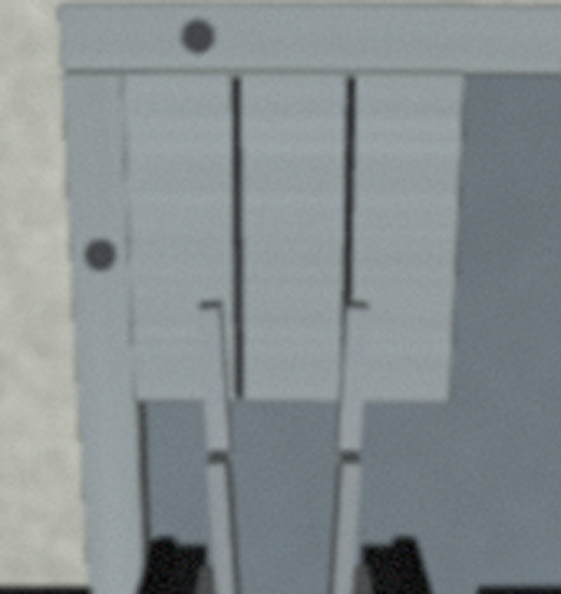

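Run:
```python
from m1 import *
p,s=pickle.load(open("w14.pkl","rb"))
tz=s["tool_pos"][2]
f=lambda c,z:back(p,crop2px(c,170,60,3.3),z)
q=f([(199,303),(221,303),(346,303),(368,303)],tz+.0188)
tl=(q[0]+q[1])/2;tr=(q[2]+q[3])/2
ln=f([(237,80),(239,395),(351,80),(347,300)],.026)
tofix=lambda X:(X[...,:2]-O)@F*1000
print("tips",tofix(tl).round(2),tofix(tr).round(2),"lines",tofix(ln).round(2),"gap",np.linalg.norm(tl-tr))
for a,b in((0,1),(2,3)): d=ln[a]-ln[b];print(np.degrees(np.arctan2(d[1],d[0])))
```

```text
tips [32.46 44.97] [32.48 25.27] lines [[62.06 43.28]
 [ 5.19 43.5 ]
 [62.08 23.42]
 [23.29 23.49]] gap 0.019690767963674007
14.141328131446665
14.277455997229126
```

```bash
python3 -m creep '[{"twist":[0,0,0],"delta_pos":[1.0,0.17,0],"fingers":-0.427},{"twist":[0,0,0],"delta_pos":[1.5,0,0],"fingers":-0.427},{"twist":[0,0,0],"delta_pos":[1.0,0,0],"fingers":-0.427},{"twist":[0,0,0],"delta_pos":[0.5,0,0],"fingers":-0.427},{"twist":[0,0,0],"delta_pos":[0,0,0],"fingers":-0.427},{"twist":[0,0,0],"delta_pos":[0,0,0],"fingers":-0.427},{"twist":[0,0,0],"delta_pos":[0,0,0],"fingers":-0.427},{"twist":[0,0,0],"delta_pos":[0,0,0],"fingers":-0.427}]'
python3 - <<'E'
from h import *
infix();plan(fx(-19,33,16.5),np.radians(14.3))
import pickle
p=camera_params("wrist");im=camera("wrist");pickle.dump((p,read_state()),open("w15.pkl","wb"))
cv2.imwrite("pics/w15.png",im)
cv2.imwrite("pics/w15c.png",cv2.resize(im[70:240,180:340],None,fx=3.5,fy=3.5,interpolation=cv2.INTER_CUBIC))
im=camera("side");cv2.imwrite("pics/s15.png",im);cv2.imwrite("pics/s15c.png",cv2.resize(im[190:280,160:260],None,fx=6,fy=6,interpolation=cv2.INTER_CUBIC))
E
```

```text
time: 26.15
tool_pos: [0.5815, 0.1543, 0.0207]
tool_rot: [[0.0, 0.249, -0.969], [0.001, -0.969, -0.249], [-1.0, -0.0, -0.0]]
force: [0.1, 0.6, -0.4]
finger_gap: 0.0248
fix mm [-19.61  33.01] z 20.71 hd-TH 0.05 F [0.19 0.52] -0.36 gap 24.82 t 26.15
now [0.5815 0.1543 0.0207] heading deg 14.42 delta cm [ 0.42  0.   -0.06] rotvec tool [ 0.002  -0.0003  0.0004]
```

View pics/w15c.png

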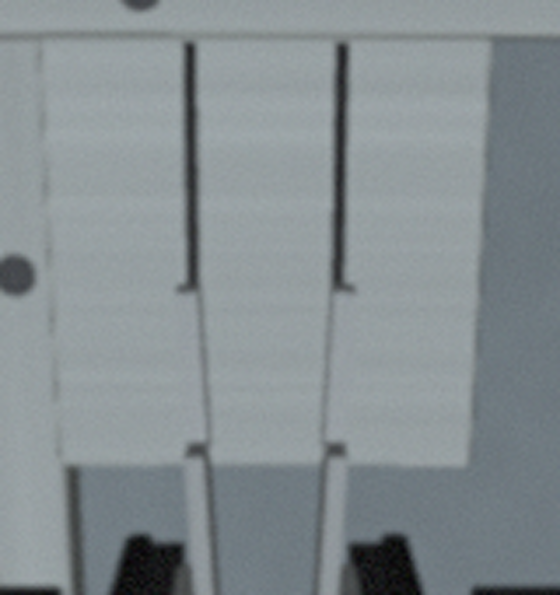

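View pics/s15c.png

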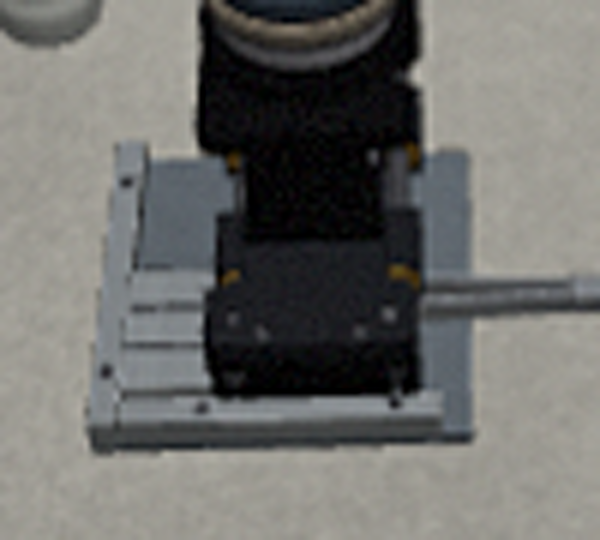

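Run:
```python
from m1 import *
p,s=pickle.load(open("w15.pkl","rb"))
tz=s["tool_pos"][2]
f=lambda c,z:back(p,crop2px(c,180,70,3.5),z)
tofix=lambda X:(X[...,:2]-O)@F*1000
for h in (.0128,.0158,.0188,.0218):
    q=f([(177,289),(198,289),(333,289),(355,289)],tz+h)
    tl=(q[0]+q[1])/2;tr=(q[2]+q[3])/2
    print(h,"tips",tofix(tl).round(2),tofix(tr).round(2),"gap",np.linalg.norm(tl-tr))
ln=f([(189.5,50),(192.5,280),(342.5,50),(340,280)],.026)
print("lines",tofix(ln).round(2))
# expected pixels of tips top/bottom
for x,h in((-70.4,.0188),(-70.4,.0128)):
    pass
```

```text
0.0128 tips [31.22 43.73] [31.24 23.11] gap 0.020614269102331946
0.0158 tips [31.78 43.52] [31.8  23.32] gap 0.020199554754802795
0.0188 tips [32.33 43.31] [32.35 23.53] gap 0.019784840407273668
0.0218 tips [32.89 43.1 ] [32.91 23.73] gap 0.019370126059744548
lines [[61.59 43.45]
 [31.1  43.53]
 [61.62 23.4 ]
 [31.12 23.18]]
```

```bash
python3 -m creep '[{"twist":[0.001,0,0],"delta_pos":[0.2,0,-0.05],"fingers":-0.424},{"twist":[0,0,0],"delta_pos":[0.2,0,0],"fingers":-0.424},{"twist":[0,0,0],"delta_pos":[0,0,0],"fingers":-0.424},{"twist":[0,0,0],"delta_pos":[0,0,0],"fingers":-0.424},{"twist":[0,0,0],"delta_pos":[0,0,0],"fingers":-0.424},{"twist":[0,0,0],"delta_pos":[0,0,0],"fingers":-0.424}]'
python3 - <<'E'
from h import *
infix();plan(fx(-19,33,16.5),np.radians(14.3))
import pickle
p=camera_params("wrist");im=camera("wrist");pickle.dump((p,read_state()),open("w16.pkl","wb"))
cv2.imwrite("pics/w16.png",im)
cv2.imwrite("pics/w16c.png",cv2.resize(im[130:220,200:310],None,fx=6,fy=6,interpolation=cv2.INTER_CUBIC))
im=camera("side");cv2.imwrite("pics/s16.png",im);cv2.imwrite("pics/s16c.png",cv2.resize(im[220:260,215:275],None,fx=10,fy=10,interpolation=cv2.INTER_CUBIC))
s=read_state();R=s["tool_rot"];sp=camera_params("side")
for x,y,h in((-109,0,.0128),(-109,0,.0248),(-60,0,.0248)):
    w=s["tool_pos"]+R@np.array([-h,y,-x/1000]);print(x,h,proj(sp,w))
# tilt 2deg tail down
E
```

```text
time: 27.0
tool_pos: [0.5818, 0.1544, 0.0164]
tool_rot: [[-0.0, 0.248, -0.969], [0.0, -0.969, -0.248], [-1.0, -0.001, 0.0]]
force: [0.4, 0.1, 0.1]
finger_gap: 0.0251
fix mm [-19.33  33.05] z 16.36 hd-TH -0.01 F [0.39 0.04] 0.13 gap 25.13 t 27.0
now [0.5818 0.1544 0.0164] heading deg 14.36 delta cm [-0.01  0.01 -0.03] rotvec tool [0.001  0.0003 0.0006]
-109 0.0128 [[260.71239476 242.08323104]]
-109 0.0248 [[260.77283917 238.86623487]]
-60 0.0248 [[240.03824576 239.39311818]]
```

View pics/w16c.png

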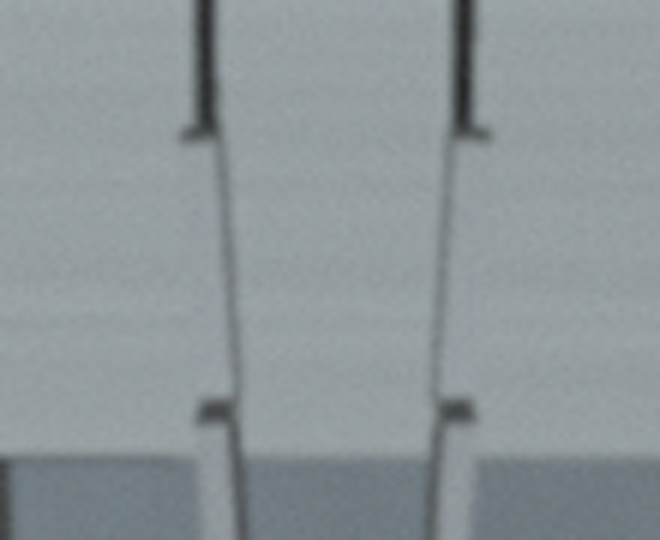

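View pics/s16c.png

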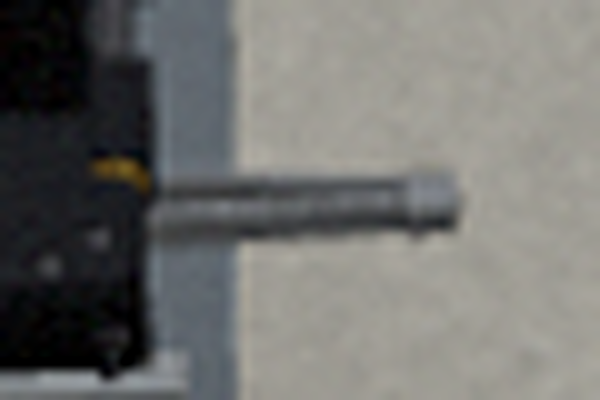

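```bash
python3 - <<'E'
from m1 import *
p,s=pickle.load(open("w16.pkl","rb"))
tz=s["tool_pos"][2]
f=lambda c,z:back(p,crop2px(c,200,130,6),z)
tofix=lambda X:(X[...,:2]-O)@F*1000
q=f([(180,137),(218,137),(450,137),(491,137)],tz+.0188)
tl=(q[0]+q[1])/2;tr=(q[2]+q[3])/2
print("tips",tofix(tl).round(2),tofix(tr).round(2),"gap",np.linalg.norm(tl-tr))
ln=f([(205,5),(206.5,125),(464,5),(462.5,125)],.026)
print("lines",tofix(ln).round(2))
E
python3 -m creep '[{"twist":[0,0,0],"delta_pos":[0,0,0],"fingers":-0.425},{"twist":[0,0,0],"delta_pos":[0,0,0],"fingers":-0.425},{"twist":[0,0,0],"delta_pos":[0,0,0],"fingers":-0.425},{"twist":[0,0,0],"delta_pos":[0,0,0],"fingers":-0.425}]'
python3 -c 'from h import *; infix()'
```

```text
tips [32.57 43.48] [32.57 23.46] gap 0.020015206250731638
lines [[41.16 43.47]
 [31.81 43.53]
 [41.16 23.53]
 [31.81 23.48]]
time: 27.6
tool_pos: [0.5817, 0.1544, 0.0163]
tool_rot: [[-0.001, 0.248, -0.969], [0.0, -0.969, -0.248], [-1.0, -0.001, 0.0]]
force: [-0.3, 0.1, -1.1]
finger_gap: 0.0252
fix mm [-19.37  33.06] z 16.34 hd-TH -0.01 F [-0.25  0.2 ] -1.07 gap 25.21 t 27.6
```

```bash
python3 -m creep '[{"twist":[0,0,0],"delta_pos":[0,0,0],"fingers":-0.427},{"twist":[0,0,0],"delta_pos":[0,0,0],"fingers":-0.427},{"twist":[0,0,0],"delta_pos":[0,0,0],"fingers":-0.427},{"twist":[0,0,0],"delta_pos":[0,0,0],"fingers":-0.427},{"twist":[0,0,0],"delta_pos":[0,0,0],"fingers":-0.427},{"twist":[0,0,0],"delta_pos":[0,0,0],"fingers":-0.427}]'
python3 - <<'E'
from h import *
infix()
im=camera("wrist");cv2.imwrite("pics/w17c.png",cv2.resize(im[70:220,180:330],None,fx=4,fy=4,interpolation=cv2.INTER_CUBIC))
E
```

```text
time: 28.35
tool_pos: [0.5818, 0.1544, 0.0163]
tool_rot: [[-0.001, 0.248, -0.969], [0.0, -0.969, -0.248], [-1.0, -0.001, 0.0]]
force: [-0.4, 0.6, -0.3]
finger_gap: 0.0247
fix mm [-19.35  33.05] z 16.32 hd-TH -0.01 F [-0.25  0.7 ] -0.28 gap 24.73 t 28.35
```

View pics/w17c.png

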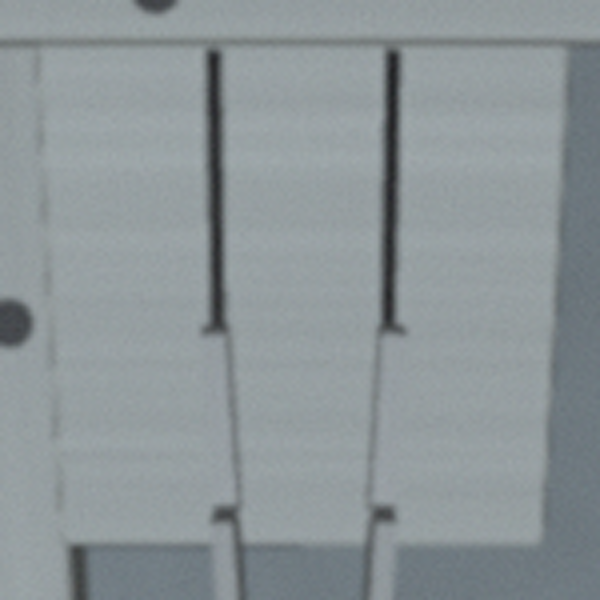

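```bash
python3 -m creep '[{"twist":[0,0,0],"delta_pos":[0,0,0],"fingers":-0.426},{"twist":[0,0,0],"delta_pos":[0,0,0],"fingers":-0.426},{"twist":[0,0,0],"delta_pos":[0,0,0],"fingers":-0.426},{"twist":[0,0,0],"delta_pos":[0,0,0],"fingers":-0.426}]'
python3 -c 'from workcell import sign_off; print(sign_off())'
```

```text
time: 28.9
tool_pos: [0.5817, 0.1544, 0.0163]
tool_rot: [[-0.001, 0.248, -0.969], [0.0, -0.969, -0.248], [-1.0, -0.001, 0.0]]
force: [-0.4, -0.7, -1.5]
finger_gap: 0.0251
the job is handed in; nothing more can be done
None
```

I handed the job in at 28.9 s. The block is in the fence corner, and the arm is still holding the forceps level over the scribed lines.

- **Block:** I pushed it against the x fence, then the y fence, then pressed it again on both. It came to a hard stop each time at about 8–11 N. The camera put its corner at (62.9, 63.0) mm, against a nominal 63, with its lines within about 0.2° of the fence direction.
- **Forceps:** I used the one on the rest, which measured 38.0 mm over the pads and about 39.3 mm between the tips. I squeezed it to about 25 mm.
- **Tips over lines:** The camera gave a 20.0 mm tip gap, with each tip within about 0.1 mm of its line sideways. The tips are about 3 mm above the block, worked out from the arm pose rather than measured directly.
- **Level:** The side view of the hinge matched a level forceps to about 1°.

**Disagreements:**
- The opening reading wandered between 24.7 and 25.2 mm, which would put the tip gap between 19.7 and 20.4 mm. The last camera gap measurement was before my final small finger adjustments.
- The camera can't rule out a gap of up to about 1 mm at the y fence, so being flush there rests mainly on the push force stop.

The path stayed clear of the bottle, cup and jar, but I took no final picture to confirm they hadn't moved.

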